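# Clip the pipettes into the bench rest in size order

### The arm

A 6-joint arm with a two-finger parallel gripper is mounted at the origin on the work surface. World frame = base frame: x ahead of the robot, y to its left, z up, the work surface at z = 0. Lengths are in mm, angles in degrees, forces in N, time in s.
With the tool pointing down it reaches from about 350 to 850 mm from the base axis. Payload 8.1 kg.
Tool frame: the origin (TCP) lies at the very end of the fingers, on their centre line; the grasp point (between the pads) lies 19 mm behind it (pinch_z is the z of the grasp point in the tool frame, in mm); z points along the fingers, y is the direction in which the jaws open and shut (so a half turn about z gives the same grasp; the last joint's range is limited). The gripper opens to 85 mm and grips with 20 to 120 N. Pads are 22 mm wide; open, the fingers measure 114 mm over their backs; the gripper's body (76 mm by 85 mm) begins 54 mm behind the grasp point. The pads swing forward as they close: fully open they stand 13 mm farther back than shut.
Start: joints at [-73.877, 7.471, 85.268, -0, 87.261, -4.893], TCP at [215.198, -560.085, 231.292] pointing down, gripper open.
Joint ranges: [-169.43, 169.43], [-51.17, 129.36], [1.28, 143.12], [-76.62, 256.62], [0, 156.53], [-152.29, 152.29]. Speed limits (degrees/s): [136.94, 136.94, 159.86, 180, 180, 180].

### API

Orientations are given as [roll, pitch, yaw] about the fixed x, y, z axes, in that order (R = Rz(yaw) Ry(pitch) Rx(roll)).
In Python, from bench import * gives the robot as it stands.
- The arm moves only by the shell command python3 -m creep 'ROWS' [FORCE]. ROWS is a JSON object of lists of equal length, an entry for each row: "translation": the shift along the tool's x, y, z in mm, a list of three; "rotation": the turn, a rotation vector about the tool's x, y, z in rad, a list of three; "claw": the finger opening in mm, from 0 to 85.4. In form: {"translation": [[dx, dy, dz], ...], "rotation": [[ax, ay, az], ...], "claw": [claw, ...]}. A call has 1 to 10 rows; each row shifts and turns the commanded pose from where the row before left it, along the tool's axes as they then stand; what a row does not reach is not made up. A row lasts 1/10 s, in which the tool goes at most 50 mm and 8.59 degrees, less where a joint would pass 70% of its speed; a pose out of reach is approached as far as the arm can. A call is refused whole if a number of a shift passes 50 or a number of a turn 0.15, either way. A call with a gripper value outside its range is refused whole. The fingers move at their own pace and stop on an object; FORCE is the grip in N (left out, the last holds). Time passes only in rows, so rows that do not move let the fingers close. It gives the time, the measured TCP pose, the force and the opening at its end, in the units of the state.
- sense(): the state, without advancing time (a new reading comes with each control period).
- snapshot(name): name is "scene" or "top" or "wrist"; returns a dict with "frame" (400x640x3 uint8, red, green, blue), "intrinsics" (3x3 intrinsics, pixels), "extrinsics" (4x4, takes a point from camera to world coordinates). Camera axes: x right, y up, looking along -z (the intrinsics and any distortion apply to the point x, -y, -z); pixel columns grow to the right and rows downward; lengths in mm; the calibration is good to about 2 mm. A picture is of the moment at which its call begins. There is no depth.
- hand_in(): hands the job in, once; it reports no verdict.
The state is a dict: "time": time; "joint_pos": joint angles; "qd": joint speeds; "joint_efforts": joint torques, N m; "tool_pos": TCP position; "tcp_rot": TCP orientation; "ft_force": force on the tool from outside, world axes, zero at the start; "wrist_torque": the same for the moment, N m; "finger_gap": finger opening in mm.
Only numpy, scipy, OpenCV 4.12 (cv2) and the standard library are available. Lean on these libraries where they do the work, as an engineer would, in place of code of your own. Each camera call takes 0.05 s, during which the arm holds its last target.

### The job

The middle-sized pipette is already clipped in the middle of the bench rest. Clip the two loose pipettes into the free places on either side of it, so that the three lie in order of size with the largest next to the red end of the rest and the smallest next to the white end. Press each one down until it has clicked fully home in both of its spring clips, leave the middle one clipped in its place, and let go.

Things in the scene. Friction and masses are not known exactly. Their poses are not given: they have to be found in the camera images.
- large_mid (a point): Largest pipette (240 mm long, blue button and label), loose on the bench, 130 g. Its white square grip is 60 mm long, 32 wide, 32 high and lies flat on the bench; this point is the grip's centre, 16 mm up. x runs along the pipette to the nozzle (tip at +140 mm, button at -100), z up. Round 18 mm necks on the same axis, 30 to 74 mm either side. Grasp the grip across y from above.
- small_mid (a point): Smallest pipette (166 mm long, yellow button and label), loose on the bench, 70 g. Same shape: grip 60 mm long, 22 wide, 22 high; this point is the grip's centre, 11 mm up. x along the pipette to the nozzle (tip at +82 mm, button at -84), z up. Round 18 mm necks, 30 to 74 mm either side.
- medium_mid (a point): Middle-sized pipette (200 mm long, green button and label, grip 60 x 27 x 27 mm), already clipped in the middle place of the rest. This point is the centre of its grip, axes as for the others.
- rest_mid (a point): Bench rest, fixed: aluminium base 130 x 240 mm, 10 mm high, with three places across it, at y = -85, 0 and +85 mm of its frame. This point: the middle place, 50 mm over the bench, where a clipped grip's centre lies. x (within 15 degrees of straight away from the robot) runs along clipped pipettes, z up. 12 mm bars lie on the base under the clips; the space between is free for fingers.
- place_left (a point): Home position of a clipped grip's centre in the free place at the rest's +y (85 mm from the middle), 50 mm over the bench; axes as the rest. Two steel spring clips, 10 mm long, stand at x = -50 and +50 mm and hold the two necks, which rest on hard saddles when home. Their jaws have flared mouths, about 45 mm wide at the top, 31 mm above this point.
- place_right (a point): The same for the free place at the rest's -y. The jaws spread when the necks are pressed straight down and snap over them; a centred pipette takes about 6 N in all to click in (up to 15 N off-centre), over the last 15 mm, then stops on the saddles. Either way round along x is fine.
- cap_red_mid (a point): Red block (130 x 26 mm, 18 mm high) at one end of the rest, 133 mm from its middle along its y, at either the +y or the -y end; a like white block is at the other end. This point is the centre of its top.
Mind the look-alikes: they are no part of the job. What is shaped like the part that bears large_mid but black or pink is not meant.

How it is judged (in metres and radians):
At the end, for the whole second after the job is handed in: Largest pipette clipped next to the red end, smallest at the white end, middle-sized one still in the middle: each within 16 mm along and 12 mm across its place, at most 4 mm above its fully home height, within 10 degrees of the rest's x, released (horizontal distance between large_mid and cap_red_mid below 0.07 m and horizontal distance between small_mid and cap_red_mid above 0.195 m and horizontal distance between medium_mid and rest_mid below 0.016 m and x of large_mid in the frame of rest_mid between -0.016 and 0.016 m and x of small_mid in the frame of rest_mid between -0.016 and 0.016 m and y of large_mid in the frame of rest_mid between -0.097 and 0.097 m and y of small_mid in the frame of rest_mid between -0.097 and 0.097 m and z of large_mid in the frame of rest_mid between -0.006 and 0.004 m and z of small_mid in the frame of rest_mid between -0.006 and 0.004 m and z of medium_mid in the frame of rest_mid between -0.006 and 0.004 m and angle between the x axis of each of large_mid, small_mid, medium_mid and the x axis of rest_mid, either way round below 0.17 rad); the robot touches nothing.
It also fails if it takes over 61 s, if anything falls off the work surface, if the arm or the gripper's body presses on something with over 40 N, if the wrist force passes 120 N, or if a joint passes its speed limit or range.

## Working session

There is one attempt and no reset: what is moved stays moved. The work goes in short steps, Python scripts to look and compute and a shell command to move; the robot and the scene stay as the last step left them, time stands still between calls to the robot, and variables do not carry over. Pictures are saved under pics/ and viewed, and the job is handed in when it is done.

```bash
ls; mkdir -p pics
python3 - <<'E'
from bench import *
import cv2
for n in ("scene","top"):
    s=snapshot(n); cv2.imwrite(f"pics/{n}0.png",s["frame"][:,:,::-1]); print(n,s["intrinsics"],s["extrinsics"],s.keys())
print(sense())
E
```

```text
pics
scene [[436.79484363   0.         326.17746681]
 [  0.         436.79484363 195.08482036]
 [  0.           0.           1.        ]] [[ 9.21423338e-03 -6.97707636e-01  7.16323358e-01  1.17360652e+03]
 [ 9.99935267e-01  1.64684739e-03 -1.12583498e-02  4.15720053e+00]
 [ 6.67536135e-03  7.16380725e-01  6.97677646e-01  8.16212812e+02]
 [ 0.00000000e+00  0.00000000e+00  0.00000000e+00  1.00000000e+00]] dict_keys(['frame', 'intrinsics', 'extrinsics'])
top [[370.37319804   0.         318.97903031]
 [  0.         370.37319804 196.88513131]
 [  0.           0.           1.        ]] [[-1.63626890e-02  9.95336447e-01 -9.50663984e-02  3.32578008e+02]
 [-9.99860194e-01 -1.66158663e-02 -1.87212156e-03  2.58183176e+01]
 [-3.44300139e-03  9.50224746e-02  9.95469173e-01  1.01494613e+03]
 [ 0.00000000e+00  0.00000000e+00  0.00000000e+00  1.00000000e+00]] dict_keys(['frame', 'intrinsics', 'extrinsics'])
{'time': 0.1, 'joint_pos': array([-7.38778289e+01,  7.51037589e+00,  8.53229583e+01,  5.59391519e-04,
        8.72615597e+01, -4.89532247e+00]), 'qd': array([-0.00247417, -0.10315065, -0.11155496, -0.1036162 ,  0.0668427 ,
        0.05212184]), 'joint_efforts': array([ 9.48994821e-04, -5.70951033e+01, -5.01942229e+01, -2.10164326e-04,
        8.20108282e-03,  1.00723867e-05]), 'tool_pos': array([ 215.05686598, -559.60787087,  230.35433452]), 'tcp_rot': array([-1.79905500e+02, -8.65448927e-03,  2.10174592e+01]), 'ft_force': array([ 0.05026422, -0.77266722, -1.09231359]), 'wrist_torque': array([ 0.02048741, -0.07867673, -0.0184921 ]), 'finger_gap': 85.19745350511259}
```

View pics/scene0.png

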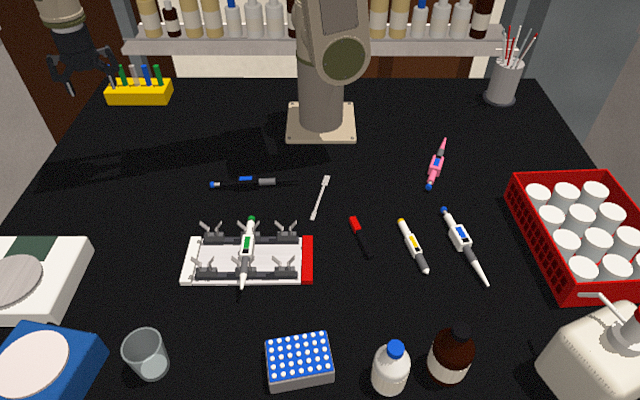

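View pics/top0.png

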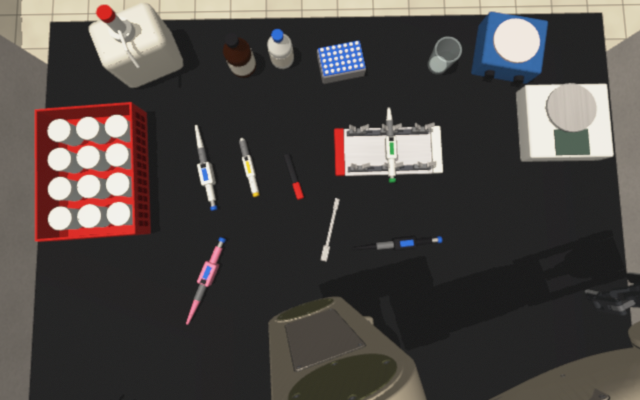

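The top view shows the red cap at about (340,151), which is the +y end. The large pipette (blue) is at (206,174), the small one (yellow) at (249,168), and the rest with the medium pipette at (391,149). I'll enlarge these next.

Run:
```python
import cv2
a=cv2.imread("pics/top0.png")
cv2.imwrite("pics/t_p.png",cv2.resize(a[115:215,180:280],None,fx=6,fy=6,interpolation=cv2.INTER_CUBIC))
cv2.imwrite("pics/t_r.png",cv2.resize(a[100:190,325:450],None,fx=6,fy=6,interpolation=cv2.INTER_CUBIC))
a=cv2.imread("pics/scene0.png")
cv2.imwrite("pics/s_p.png",cv2.resize(a[195:295,385:505],None,fx=6,fy=6,interpolation=cv2.INTER_CUBIC))
cv2.imwrite("pics/s_r.png",cv2.resize(a[205:295,175:320],None,fx=5,fy=5,interpolation=cv2.INTER_CUBIC))
```

```text
(no output)
```

View pics/t_p.png

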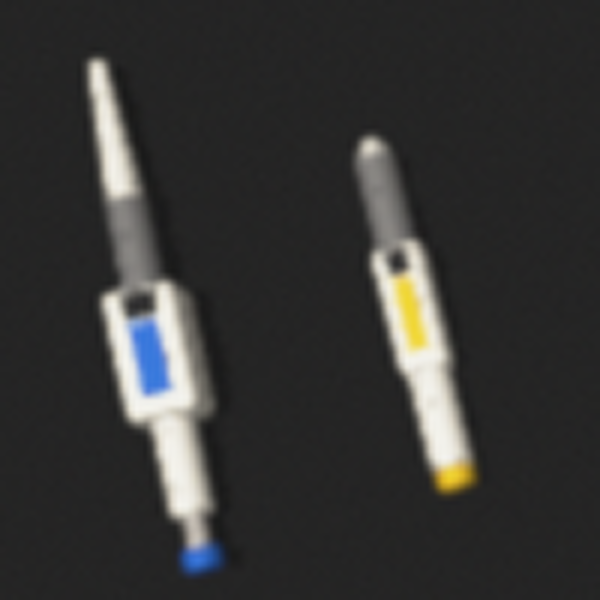

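View pics/t_r.png

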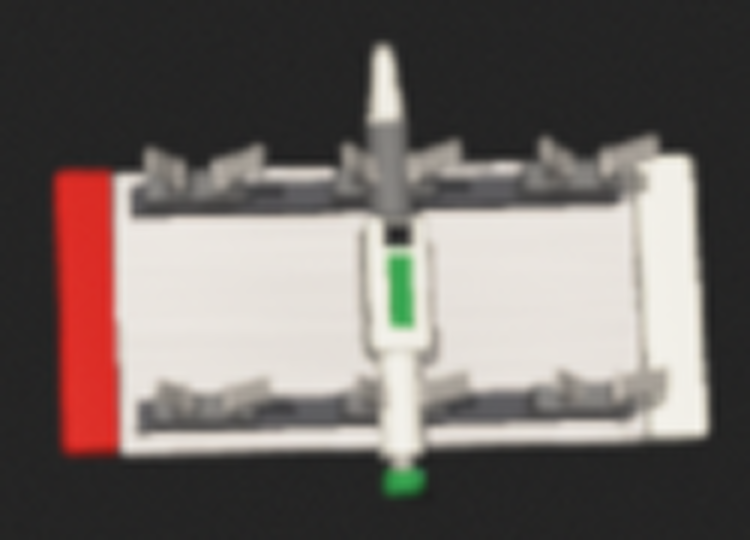

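View pics/s_p.png

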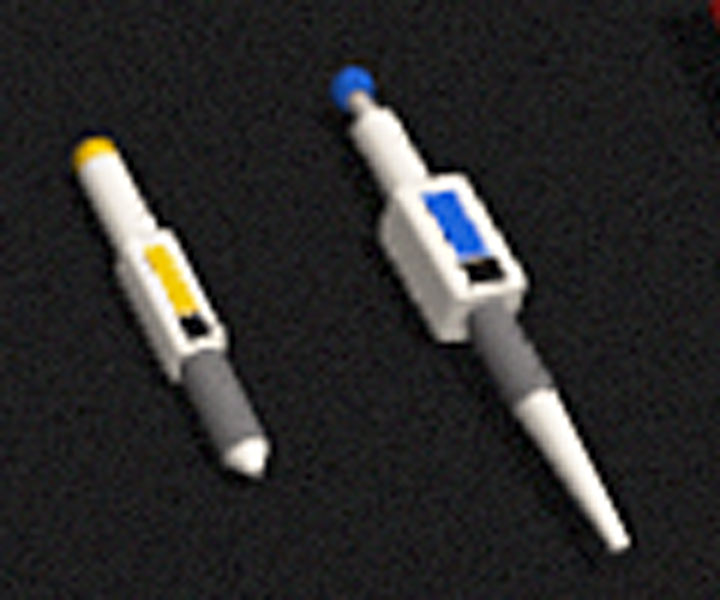

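View pics/s_r.png

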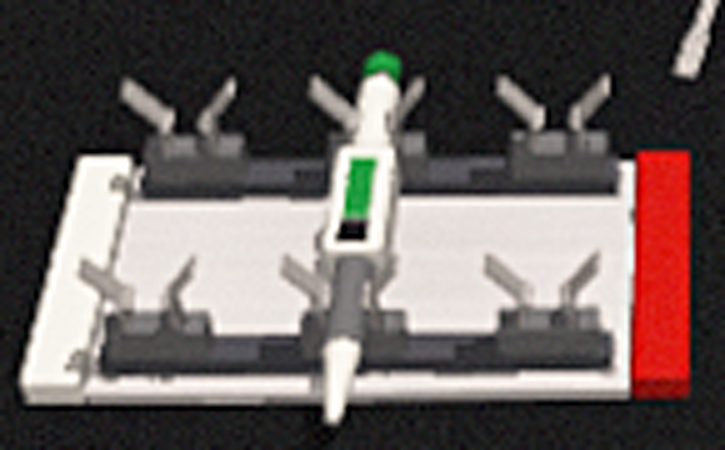

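```bash
cat > h.py <<'E'
import numpy as np
from scipy.optimize import least_squares
CAM={"scene":(np.array([[436.79484363,0,326.17746681],[0,436.79484363,195.08482036],[0,0,1]]),np.array([[9.21423338e-03,-6.97707636e-01,7.16323358e-01,1.17360652e+03],[9.99935267e-01,1.64684739e-03,-1.12583498e-02,4.15720053],[6.67536135e-03,7.16380725e-01,6.97677646e-01,8.16212812e+02],[0,0,0,1]])),
"top":(np.array([[370.37319804,0,318.97903031],[0,370.37319804,196.88513131],[0,0,1]]),np.array([[-1.63626890e-02,9.95336447e-01,-9.50663984e-02,3.32578008e+02],[-9.99860194e-01,-1.66158663e-02,-1.87212156e-03,2.58183176e+01],[-3.44300139e-03,9.50224746e-02,9.95469173e-01,1.01494613e+03],[0,0,0,1]]))}
def proj(P,K,E):
    q=(np.asarray(P)-E[:3,3])@E[:3,:3]; q=q*[1,-1,-1]
    p=q@K.T; return p[:,:2]/p[:,2:]
def place(loc,p):
    c,s=np.cos(p[2]),np.sin(p[2]); R=np.array([[c,-s,0],[s,c,0],[0,0,1]])
    return np.asarray(loc,float)@R.T+[p[0],p[1],p[3] if len(p)>3 else 0]
def crop(u,f,off): return (np.asarray(u,float)+.5)/f-.5+np.asarray(off)
def fit(obs,p0,freez=False):
    # obs: list of (cam, loc(3), pix)
    def r(p):
        pp=p if freez else p[:3]
        return np.concatenate([(proj(place([l],pp),*(CAM[c] if isinstance(c,str) else c))[0]-u) for c,l,u in obs])
    s=least_squares(r,p0 if freez else p0[:3],x_scale=[1,1,.01,1][:4 if freez else 3])
    return s.x, s.fun.reshape(-1,2)
E
python3 - <<'E'
from h import *
T=lambda u:crop(u,6,(180,115)); S=lambda u:crop(u,6,(385,195))
def go(n,o,p0,fz):
    x,r=fit(o,p0,fz); print(n,x[:2].round(1),np.degrees(x[2]).round(2),x[3:].round(1)); print(r.round(1).tolist())
L=[("top",(140,0,16),T((96,60))),("top",(74,0,16),T((124,195))),("top",(-74,0,16),T((191,517))),("top",(-100,0,16),T((201,572))),
("scene",(140,0,16),S((620,547))),("scene",(74,0,16),S((533,397))),("scene",(-74,0,16),S((375,118))),("scene",(-100,0,16),S((350,72)))]
M=[("top",(82,0,11),T((370,138))),("top",(-84,0,11),T((457,490))),("scene",(82,0,11),S((258,472))),("scene",(-84,0,11),S((92,143)))]
for fz in (0,1):
    go("large",L,[500,290,0,0],fz); go("small",M,[500,200,0,0],fz)
    go("large top",L[:4],[500,290,0,0],0); go("small top",M[:2],[500,200,0,0],0)
    go("large scene",L[4:],[500,290,0,0],0); go("small scene",M[2:],[500,200,0,0],0)
T=lambda u:crop(u,6,(325,100)); S=lambda u:crop(u,5,(175,205))
cor=[(65,146,0),(65,120,0),(-65,120,0),(-65,146,0)]
cw=[(65,-120,0),(65,-146,0),(-65,-146,0),(-65,-120,0)]
tp=[(55,172),(110,172),(120,452),(65,455)]; tw=[(638,157),(693,155),(708,436),(648,440)]
sc=[(690,382),(632,382),(637,152),(690,152)]; sw=[(82,385),(22,384),(80,157),(133,157)]
R=[("top",l,T(u)) for l,u in zip(cor+cw,tp+tw)]; R2=[("scene",l,S(u)) for l,u in zip(cor+cw,sc+sw)]
go("rest",R+R2,[540,-90,0,18],1);go("rest top",R,[540,-90,0,18],1);go("rest sc",R2,[540,-90,0,18],1)
E
```

```text
large [496.1 335.9] 12.09 []
[[0.1, 0.5], [0.1, 0.9], [-0.4, -0.5], [-0.2, -0.3], [-0.4, -0.8], [0.3, 0.3], [-0.1, 0.5], [-0.1, 0.9]]
small [516.1 221.1] 13.93 []
[[-0.3, 0.4], [-0.4, -0.5], [-0.5, -0.8], [-0.0, 1.0]]
large top [496.4 335.6] 12.17 []
[[0.1, 0.4], [0.2, 0.8], [-0.3, -0.6], [-0.0, -0.5]]
small top [515.9 220.2] 13.75 []
[[0.1, 0.5], [-0.1, -0.5]]
large scene [495.5 336.3] 12.01 []
[[-0.4, -1.0], [0.3, 0.2], [0.0, 0.4], [0.0, 0.8]]
small scene [516.2 221.8] 14.01 []
[[-0.2, -0.8], [0.2, 1.0]]
large [496.5 335.4] 12.07 [1.6]
[[0.1, 0.2], [0.1, 0.6], [-0.4, -0.7], [-0.2, -0.5], [-0.4, -1.0], [0.3, 0.1], [-0.1, 0.2], [-0.1, 0.6]]
small [516.3 221. ] 13.92 [0.5]
[[-0.3, 0.3], [-0.4, -0.6], [-0.5, -0.9], [-0.0, 0.9]]
large top [496.4 335.6] 12.17 []
[[0.1, 0.4], [0.2, 0.8], [-0.3, -0.6], [-0.0, -0.5]]
small top [515.9 220.2] 13.75 []
[[0.1, 0.5], [-0.1, -0.5]]
large scene [495.5 336.3] 12.01 []
[[-0.4, -1.0], [0.3, 0.2], [0.0, 0.4], [0.0, 0.8]]
small scene [516.2 221.8] 14.01 []
[[-0.2, -0.8], [0.2, 1.0]]
rest [ 553.8 -162.4] 0.46 [13.9]
[[-0.1, 0.2], [0.1, -0.1], [-0.1, -0.2], [-0.4, -0.5], [-1.0, 0.3], [-0.8, 0.4], [-0.6, 0.1], [-0.2, -0.4], [-0.4, -0.7], [-0.6, -0.6], [-0.3, 0.1], [-0.1, 0.0], [-0.7, -0.0], [-0.7, 0.3], [-0.0, 0.1], [0.3, 0.0]]
rest top [ 552.3 -162.4] 0.54 [19.8]
[[-0.1, 0.1], [0.2, -0.1], [0.1, 0.0], [-0.3, -0.2], [-0.4, 0.1], [-0.1, 0.2], [0.1, 0.2], [0.5, -0.3]]
rest sc [ 554.4 -161.6] 0.4 [14.4]
[[-0.0, -0.5], [-0.3, -0.4], [0.1, 0.2], [0.3, 0.2], [-0.4, 0.0], [-0.4, 0.4], [0.3, 0.1], [0.6, 0.1]]
```

```bash
cat >> h.py <<'E'
from scipy.spatial.transform import Rotation as Rn
def delta(tx,ty,tz,yaw,s=None,pos=None,rpy=None):
    """rotation vector to target (tool axes), then translation in the TARGET tool axes"""
    if s is None and pos is None:
        from bench import sense; s=sense()
    pos=s["tool_pos"] if pos is None else pos; rpy=s["tcp_rot"] if rpy is None else rpy
    R0=Rn.from_euler("xyz",rpy,degrees=True); R1=Rn.from_euler("xyz",[180,0,yaw],degrees=True)
    print("rot",(R0.inv()*R1).as_rotvec().round(4),"trans after rot",R1.inv().apply(np.array([tx,ty,tz])-pos).round(1), "trans in present axes",R0.inv().apply(np.array([tx,ty,tz])-pos).round(1))
E
python3 - <<'E'
from h import *
delta(496,336,170,12.1)
E
python3 -m creep '{"translation":[[0,0,0],[0,0,0]],"rotation":[[0.0016,0,0.078],[0,0,0.0775]],"claw":[85,85]}' 60
python3 - <<'E'
from h import *
delta(496,336,170,12.1)
E
```

```text
rot [-0.0017 -0.      0.1556] trans after rot [ 462.4 -816.8   60.4] trans in present axes [ 583.5 -735.2   61.7]
time: 0.3
tool_pos: [215.1, -559.8, 230.6]
tcp_rot: [-179.8, 0.0, 11.9]
ft_force: [-0.1, 0.1, -0.4]
finger_gap: 84.7
rot [-0.0028  0.0003 -0.0029] trans after rot [ 462.4 -817.    60.6] trans in present axes [ 460.1 -818.1   62.8]
```

```bash
python3 -m creep '{"translation":[[23.1,-40.8,0],[23.1,-40.8,0],[23.1,-40.8,0],[23.1,-40.8,0],[23.1,-40.8,0],[23.1,-40.8,0],[23.1,-40.8,0],[23.1,-40.8,0],[23.1,-40.8,0],[23.1,-40.8,0]],"rotation":[[0,0,0],[0,0,0],[0,0,0],[0,0,0],[0,0,0],[0,0,0],[0,0,0],[0,0,0],[0,0,0],[0,0,0]],"claw":[85,85,85,85,85,85,85,85,85,85]}' 60
python3 - <<'E'
from h import *
delta(496,336,170,12.1)
E
```

```text
time: 1.3
tool_pos: [355.4, -110.9, 231.7]
tcp_rot: [-179.9, -0.0, 12.1]
ft_force: [1.5, -0.5, -0.3]
finger_gap: 84.9
rot [-0.0015 -0.0001 -0.0004] trans after rot [ 231.1 -407.5   61.7] trans in present axes [ 230.9 -407.5   62.4]
```

```bash
python3 -m creep '{"translation":[[23.1,-40.7,6],[23.1,-40.7,6],[23.1,-40.7,6],[23.1,-40.7,6],[23.1,-40.7,6],[23.1,-40.7,6],[23.1,-40.7,6],[23.1,-40.7,6],[23.1,-40.7,6],[23.1,-40.7,6]],"rotation":[[0,0,0],[0,0,0],[0,0,0],[0,0,0],[0,0,0],[0,0,0],[0,0,0],[0,0,0],[0,0,0],[0,0,0]],"claw":[85,85,85,85,85,85,85,85,85,85]}' 60
python3 - <<'E'
from bench import *
import cv2,pickle
s=snapshot("wrist"); cv2.imwrite("pics/w1.png",s["frame"][:,:,::-1]); pickle.dump(s,open("w1.pkl","wb"))
print(s["intrinsics"],s["extrinsics"]); q=sense(); print(q["tool_pos"],q["tcp_rot"])
E
```

```text
time: 2.3
tool_pos: [495.9, 335.7, 171.6]
tcp_rot: [-179.9, 0.0, 12.1]
ft_force: [1.2, -1.1, 1.1]
finger_gap: 85.0
[[304.96056827   0.         322.795919  ]
 [  0.         304.96056827 203.45546583]
 [  0.           0.           1.        ]] [[ 2.09246235e-01  9.41998349e-01  2.62402598e-01  5.62576045e+02]
 [-9.77862797e-01  2.01737394e-01  5.55551519e-02  3.50164837e+02]
 [-6.03554907e-04 -2.68218445e-01  9.63357930e-01  3.13898643e+02]
 [ 0.00000000e+00  0.00000000e+00  0.00000000e+00  1.00000000e+00]]
[495.76840587 340.92779613 168.27869247] [-179.7917987     0.19738687   12.23240934]
```

View pics/w1.png

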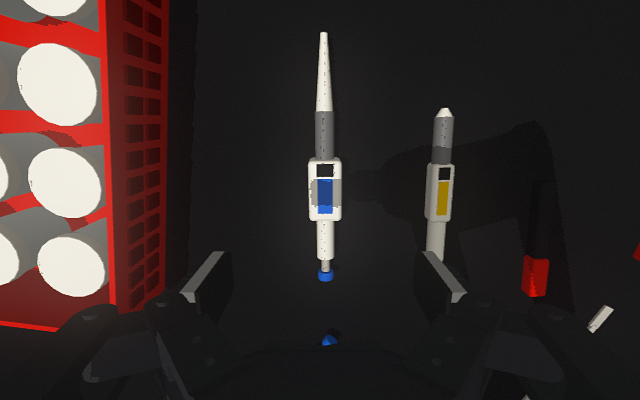

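Run:
```python
import pickle
from h import *
s=pickle.load(open("w1.pkl","rb")); C=(s["intrinsics"],s["extrinsics"])
o=[(C,(140,0,16),(323.5,32)),(C,(74,0,16),(323.5,111)),(C,(-100,0,16),(325.5,281)),(C,(-74,0,16),(325,260.5)),
(C,(30,16,32),(309,159)),(C,(30,-16,32),(341,158)),(C,(-30,-16,32),(341,220)),(C,(-30,16,32),(309,220))]
x,r=fit(o,[496,336,.2]); print(x[:2],np.degrees(x[2]),r.round(1).tolist())
o=[(C,(82,0,11),(443.5,107)),(C,(30,11,22),(429,165)),(C,(30,-11,22),(454,165)),(C,(-30,-11,22),(450,222)),(C,(-30,11,22),(425,220))]
x,r=fit(o,[516,221,.2]); print(x[:2],np.degrees(x[2]),r.round(1).tolist())
from bench import sense
q=sense(); print(q["tool_pos"],q["tcp_rot"]); delta(x[0],x[1],0,12)
```

```text
[497.46665629 334.44403233] 12.625622319452802 [[-0.0, 0.1], [0.6, -0.3], [-0.1, -3.1], [0.3, -4.6], [-1.8, 1.3], [0.9, 1.9], [0.5, 1.5], [-0.3, 1.8]]
[516.73406681 222.92543688] 12.992854720484242 [[-0.7, 0.0], [1.8, -1.4], [-0.2, -1.7], [-2.1, 0.5], [1.1, 2.9]]
[495.76840587 340.92779613 168.27869247] [-179.7917987     0.19738687   12.23240934]
rot [-0.0036  0.0035  0.0041] trans after rot [ -4.  119.8 168.3] trans in present axes [ -3.9 120.4 167.9]
```

```bash
python3 -m creep '{"translation":[[0,0,30],[0,0,30],[0,0,20]],"rotation":[[0,0,0],[0,0,0],[0,0,0]],"claw":[85,85,85]}' 60
python3 - <<'E'
from h import *
delta(496.5,335.2,4,12.3)
E
```

```text
time: 2.65
tool_pos: [494.4, 333.4, 89.3]
tcp_rot: [-180.0, 0.2, 12.1]
ft_force: [-0.8, -1.0, -1.1]
finger_gap: 85.0
rot [-0.0004  0.0038 -0.0028] trans after rot [ 2.4 -1.3 85.3] trans in present axes [ 2.8 -1.3 85.3]
```

```bash
python3 -m creep '{"translation":[[1,-0.5,35],[0.5,0,30],[0,0,12],[0,0,0],[0,0,0]],"rotation":[[0,0,-0.003],[0,0,0],[0,0,0],[0,0,0],[0,0,0]],"claw":[85,85,85,85,85]}' 60
python3 - <<'E'
from h import *
delta(496.5,335.2,4,12.3)
from bench import *
import cv2,pickle
s=snapshot("wrist"); cv2.imwrite("pics/w2.png",s["frame"][:,:,::-1])
E
```

```text
time: 3.15
tool_pos: [497.8, 335.1, 16.6]
tcp_rot: [-179.9, -0.0, 12.3]
ft_force: [-0.3, 1.4, 0.9]
finger_gap: 84.9
rot [-0.0019 -0.0007 -0.0004] trans after rot [-1.3 -0.3 12.6] trans in present axes [-1.3 -0.3 12.6]
```

View pics/w2.png

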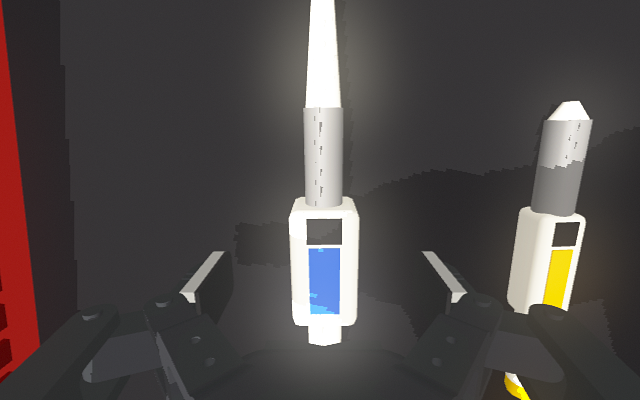

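The fingers straddle the grip: fingertips at columns 224 and 425, grip centred at 324. I'll go down and close.

```bash
python3 -m creep '{"translation":[[-0.5,0,12.5],[0,0,0],[0,0,0],[0,0,0],[0,0,0],[0,0,0],[0,0,0],[0,0,0]],"rotation":[[0,0,0],[0,0,0],[0,0,0],[0,0,0],[0,0,0],[0,0,0],[0,0,0],[0,0,0]],"claw":[85,60,40,20,15,15,15,15]}' 60
```

```text
time: 4.0
tool_pos: [497.2, 335.0, 3.5]
tcp_rot: [-179.9, -0.0, 12.3]
ft_force: [0.2, 0.0, 3.3]
finger_gap: 31.1
```

```bash
python3 -m creep '{"translation":[[0,0,-20],[0,0,-45],[0,0,-45],[0,0,-40],[0,0,0],[0,0,0]],"rotation":[[0,0,0],[0,0,0],[0,0,0.07],[0,0,0.07],[0,0,0.066],[0,0,0]],"claw":[15,15,15,15,15,15]}' 60
python3 - <<'E'
from h import *
delta(553,-77.5,153,0.5)
from bench import *
import cv2,pickle
s=snapshot("wrist"); cv2.imwrite("pics/w3.png",s["frame"][:,:,::-1]);pickle.dump(s,open("w3.pkl","wb"))
E
```

```text
time: 4.6
tool_pos: [497.5, 334.8, 154.4]
tcp_rot: [-179.8, -0.1, 0.4]
ft_force: [-0.1, 1.4, -2.4]
finger_gap: 31.1
rot [-0.0026 -0.0016 -0.0014] trans after rot [ 51.9 412.8   1.4] trans in present axes [5.250e+01 4.127e+02 4.000e-01]
```

View pics/w3.png

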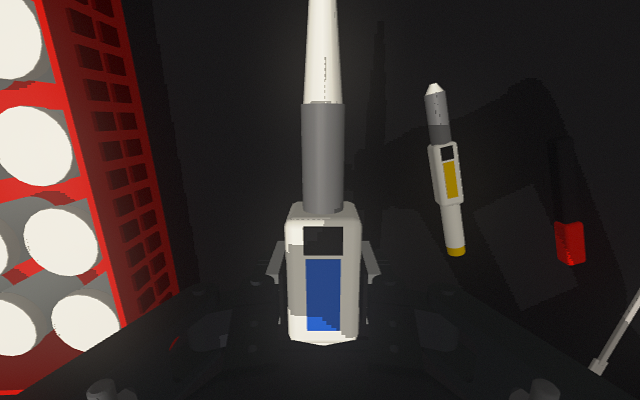

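Run:
```python
import pickle
from h import *
s=pickle.load(open("w3.pkl","rb")); C=(s["intrinsics"],s["extrinsics"])
z=166.9
o=[(C,(74,9,0),(301,104)),(C,(74,-9,0),(344,104)),(C,(-30,16,16),(288,341)),(C,(-30,-16,16),(357,341))]
x,r=fit(o,[496,336,.0,z],True); print("free",x,r.round(1).tolist())
o=[(C,np.array(l)+[0,0,z],u) for _,l,u in o]
x,r=fit(o,[496,336,.0]); print(x[:2],np.degrees(x[2]),r.round(1).tolist())
o=[(C,(82,0,11),(432.5,83)),(C,(-84,0,11),(457.5,257)),(C,(30,11,22),(428,145)),(C,(30,-11,22),(457,142)),(C,(-30,-11,22),(463,202)),(C,(-30,11,22),(437,206))]
x,r=fit(o,[516,221,.2]); print(x[:2],np.degrees(x[2]),r.round(1).tolist())
from bench import sense
print(sense()["tool_pos"])
```

```text
free [4.97433304e+02 3.35245127e+02 6.69361087e-03 1.62912117e+02] [[-0.0, 0.1], [0.0, 0.1], [-0.4, -0.1], [0.4, -0.0]]
[498.44980988 335.24082209] 0.3822895354165712 [[-0.8, -3.0], [0.7, -3.1], [-1.5, 4.2], [1.5, 4.3]]
[516.7400114  221.89336042] 13.803745497336859 [[-1.7, 0.3], [-3.7, -4.0], [2.9, 0.8], [-1.3, -2.0], [0.4, 1.7], [3.0, 2.9]]
[496.42836878 334.27445736 152.47115696]
```

```bash
python3 -m creep '{"translation":[[5.2,41.3,0],[5.2,41.3,0],[5.2,41.3,0],[5.2,41.3,0],[5.2,41.3,0],[5.2,41.3,0],[5.2,41.3,0],[5.2,41.3,0],[5.2,41.3,0],[5.2,41.3,0]],"rotation":[[0,0,0],[0,0,0],[0,0,0],[0,0,0],[0,0,0],[0,0,0],[0,0,0],[0,0,0],[0,0,0],[0,0,0]],"claw":[15,15,15,15,15,15,15,15,15,15]}' 60
python3 -m creep '{"translation":[[0,0,0],[0,0,0]],"rotation":[[0,0,0],[0,0,0]],"claw":[15,15]}'
python3 - <<'E'
from h import *
delta(553,-77.5,153,0.5)
from bench import *
import cv2,pickle
for n in ("wrist","scene","top"):
    s=snapshot(n); cv2.imwrite(f"pics/{n}4.png",s["frame"][:,:,::-1]);pickle.dump(s,open(n+"4.pkl","wb"))
a=cv2.imread("pics/scene4.png")
cv2.imwrite("pics/scene4c.png",cv2.resize(a[150:300,170:340],None,fx=4,fy=4,interpolation=cv2.INTER_CUBIC))
E
```

```text
time: 5.65
tool_pos: [550.6, -79.4, 149.9]
tcp_rot: [-179.9, 0.3, 0.6]
ft_force: [0.9, 0.2, -0.8]
finger_gap: 31.0
time: 5.85
tool_pos: [550.8, -78.7, 150.1]
tcp_rot: [-179.8, 0.3, 0.4]
ft_force: [-0.8, 0.5, -1.7]
finger_gap: 30.7
rot [-0.0028  0.0044 -0.0014] trans after rot [ 2.2 -1.1 -2.9] trans in present axes [ 2.2 -1.2 -2.9]
```

View pics/wrist4.png

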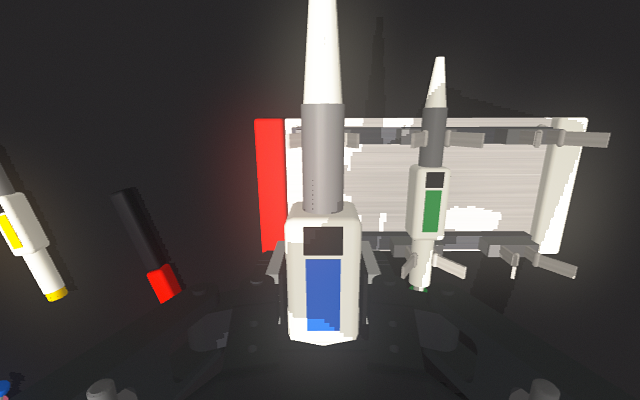

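View pics/scene4c.png

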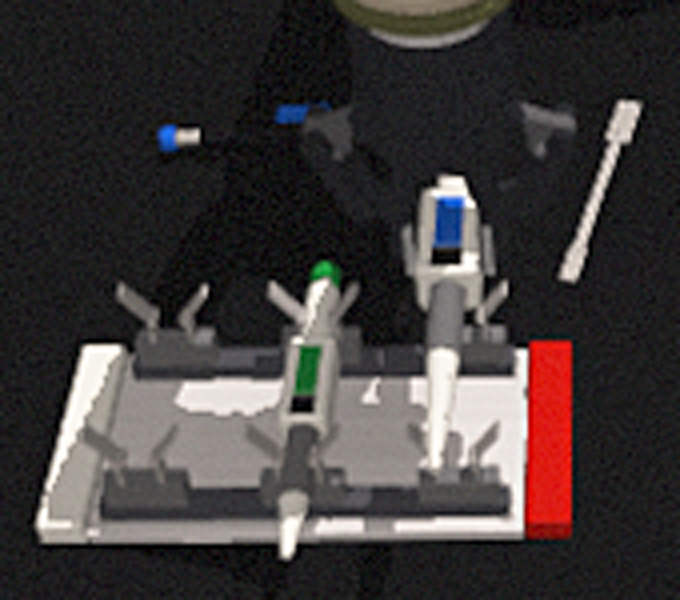

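Run:
```python
import pickle,cv2
from h import *
s=pickle.load(open("wrist4.pkl","rb")); C=(s["intrinsics"],s["extrinsics"])
o=[(C,(65,146,0),(255,119)),(C,(65,120,0),(284,119)),(C,(-65,146,0),(262,252)),(C,(65,-146,0),(588,118)),(C,(-65,-146,0),(560,252))]
x,r=fit(o,[553,-162,.0,18],True); print("free",x,np.degrees(x[2]),r.round(1).tolist())
x,r=fit([(c,np.add(l,[0,0,18]),u) for c,l,u in o],[553,-162,.0]); print("z18",x,np.degrees(x[2]),r.round(1).tolist())
o=[(C,(30,13.5,63.5),(413,168)),(C,(30,-13.5,63.5),(448,167)),(C,(-30,-13.5,63.5),(446,238)),(C,(-30,13.5,63.5),(412,238))]
x,r=fit(o,[553,-162,.0]); print("med",x,np.degrees(x[2]),r.round(1).tolist())
a=cv2.imread("pics/wrist4.png")
cv2.imwrite("pics/wrist4c.png",cv2.resize(a[90:300,240:630],None,fx=2,fy=2,interpolation=cv2.INTER_CUBIC))
a=cv2.imread("pics/top4.png")
cv2.imwrite("pics/top4c.png",cv2.resize(a[95:195,325:450],None,fx=6,fy=6,interpolation=cv2.INTER_CUBIC))
```

```text
free [ 5.54997989e+02 -1.64582658e+02  1.13488408e-02  1.42624540e+01] 0.6502406814170646 [[-0.2, -0.7], [0.4, -0.8], [1.3, 2.1], [0.4, -1.3], [-2.0, 1.1]]
z18 [ 5.55221786e+02 -1.63798257e+02  1.01520570e-02] 0.5816700207658585 [[-2.0, -1.2], [-1.0, -1.3], [-0.3, 3.4], [3.2, -1.4], [-0.1, 2.7]]
med [ 5.55026105e+02 -1.61342694e+02  7.52334748e-02] 4.3105605851711895 [[-0.3, -0.9], [0.8, -2.4], [-0.4, 0.8], [-0.1, 2.9]]
```

View pics/wrist4c.png

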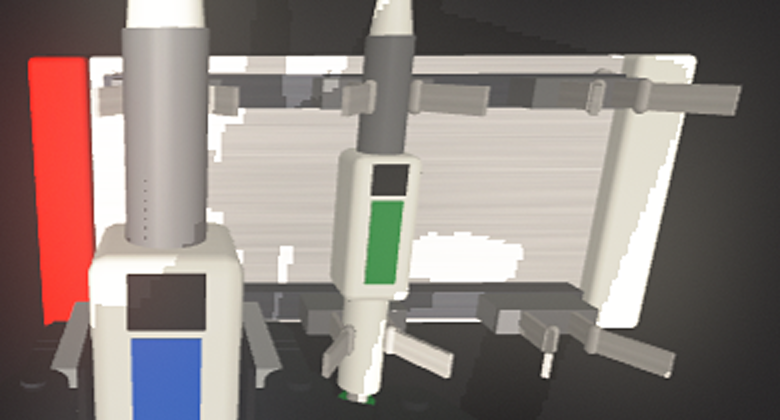

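View pics/top4c.png

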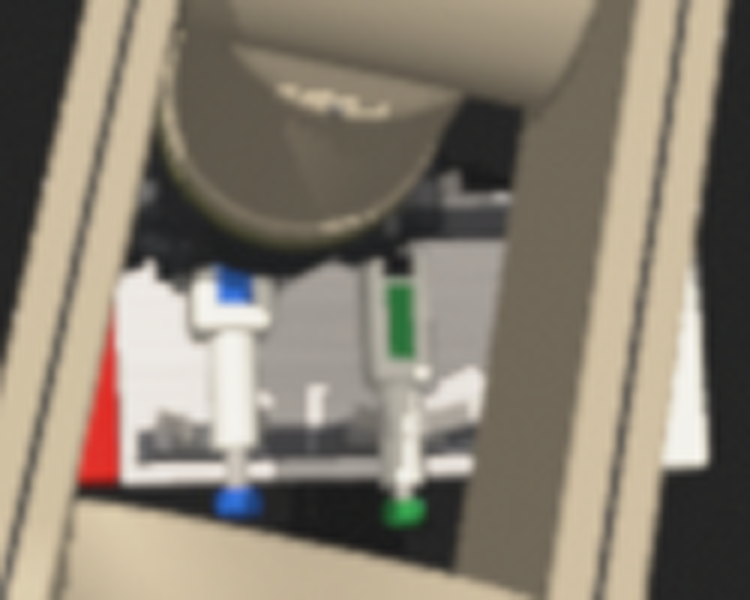

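```bash
python3 -m creep '{"translation":[[1.2,-0.3,20],[1,-0.2,30],[0,0,10],[0,0,0],[0,0,0]],"rotation":[[-0.0015,0.002,0],[0,0.0015,0],[0,0,0],[0,0,0],[0,0,0]],"claw":[15,15,15,15,15]}' 80
python3 - <<'E'
from h import *
from bench import *
import cv2,pickle
for n in ("wrist","scene"):
    s=snapshot(n); cv2.imwrite(f"pics/{n}5.png",s["frame"][:,:,::-1]);pickle.dump(s,open(n+"5.pkl","wb"))
a=cv2.imread("pics/scene5.png")
cv2.imwrite("pics/scene5c.png",cv2.resize(a[195:295,240:340],None,fx=6,fy=6,interpolation=cv2.INTER_CUBIC))
E
```

```text
time: 6.5
tool_pos: [554.8, -77.0, 93.1]
tcp_rot: [180.0, -0.2, 0.5]
ft_force: [-0.4, 0.1, -1.7]
finger_gap: 30.8
```

View pics/wrist5.png

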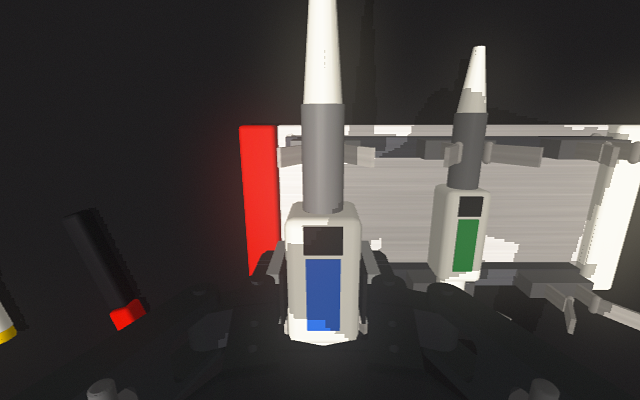

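View pics/scene5c.png

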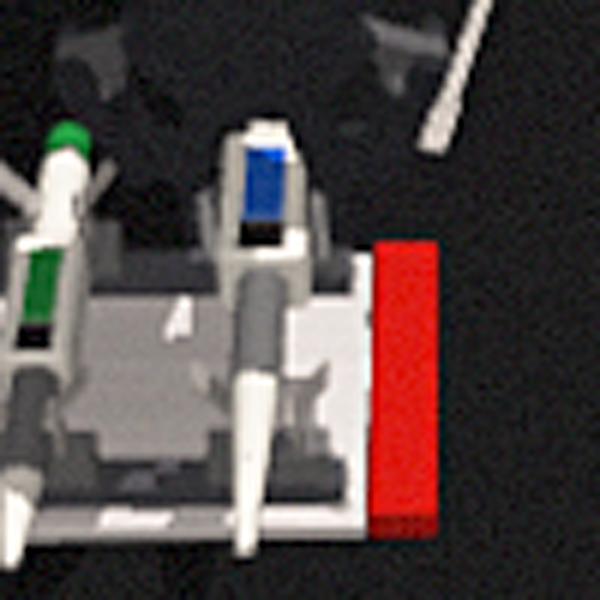

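```bash
python3 -m creep '{"translation":[[0,0.7,10],[0,0,10],[0,0,8],[0,0,0],[0,0,0]],"rotation":[[0,0,0],[0,0,0],[0,0,0],[0,0,0],[0,0,0]],"claw":[15,15,15,15,15]}' 100
python3 -m creep '{"translation":[[0,0,5],[0,0,5],[0,0,0]],"rotation":[[0,0,0],[0,0,0],[0,0,0]],"claw":[15,15,15]}' 100
```

```text
time: 7.1
tool_pos: [554.1, -78.2, 63.7]
tcp_rot: [-180.0, -0.1, 0.5]
ft_force: [0.3, -0.5, -1.5]
finger_gap: 30.4
time: 7.4
tool_pos: [554.2, -78.3, 53.6]
tcp_rot: [180.0, -0.1, 0.5]
ft_force: [-0.3, -0.5, -1.3]
finger_gap: 30.5
```

```bash
python3 -m creep '{"translation":[[0,0,4],[0,0,4],[0,0,0]],"rotation":[[0,0,0],[0,0,0],[0,0,0]],"claw":[15,15,15]}' 100
python3 -m creep '{"translation":[[0,0,3],[0,0,3],[0,0,0]],"rotation":[[0,0,0],[0,0,0],[0,0,0]],"claw":[15,15,15]}' 100
python3 -m creep '{"translation":[[0,0,2],[0,0,0]],"rotation":[[0,0,0],[0,0,0]],"claw":[15,15]}' 100
```

```text
time: 7.7
tool_pos: [554.5, -78.1, 45.8]
tcp_rot: [-180.0, -0.2, 0.5]
ft_force: [1.3, 0.1, -2.1]
finger_gap: 30.5
time: 8.0
tool_pos: [553.8, -78.1, 39.1]
tcp_rot: [-180.0, -0.1, 0.5]
ft_force: [1.8, -0.4, -7.5]
finger_gap: 30.0
time: 8.2
tool_pos: [554.4, -78.1, 38.0]
tcp_rot: [-180.0, -0.1, 0.5]
ft_force: [-0.5, 0.2, -2.4]
finger_gap: 30.5
```

```bash
python3 -m creep '{"translation":[[0,0,1],[0,0,1],[0,0,0]],"rotation":[[0,0,0],[0,0,0],[0,0,0]],"claw":[15,15,15]}' 100
python3 -m creep '{"translation":[[0,0,1],[0,0,1],[0,0,0]],"rotation":[[0,0,0],[0,0,0],[0,0,0]],"claw":[15,15,15]}' 100
python3 - <<'E'
from bench import *
import cv2
for n in ("wrist","scene"):
    s=snapshot(n); cv2.imwrite(f"pics/{n}6.png",s["frame"][:,:,::-1])
a=cv2.imread("pics/scene6.png")
cv2.imwrite("pics/scene6c.png",cv2.resize(a[195:295,240:340],None,fx=6,fy=6,interpolation=cv2.INTER_CUBIC))
E
```

```text
time: 8.5
tool_pos: [555.4, -78.3, 37.6]
tcp_rot: [180.0, -0.2, 0.5]
ft_force: [-2.0, 0.5, 6.6]
finger_gap: 30.6
time: 8.8
tool_pos: [556.5, -78.6, 37.4]
tcp_rot: [179.9, -0.4, 0.5]
ft_force: [-6.2, 0.0, 18.1]
finger_gap: 30.3
```

View pics/scene6c.png

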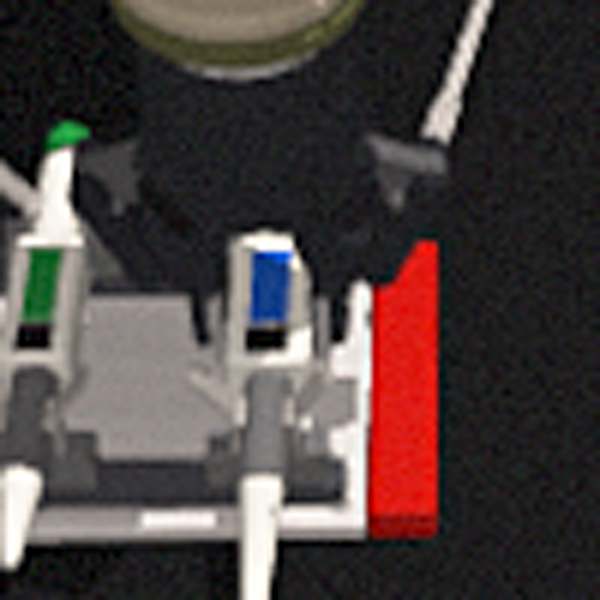

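The pipette sits on hard stops at TCP z = 37.4 (37.5 expected) with +18 N, and before that the clips pulled it down, so it has clicked in. Next I'll release it.

```bash
python3 -m creep '{"translation":[[0,0,-2.5],[0,0,0],[0,0,0],[0,0,0],[0,0,0]],"rotation":[[0,0,0],[0,0,0],[0,0,0],[0,0,0],[0,0,0]],"claw":[15,35,50,62,62]}' 60
python3 -m creep '{"translation":[[0,0,-10],[0,0,-20],[0,0,-35],[0,0,-30],[0,0,-20]],"rotation":[[0,0,0],[0,0,0],[0,0,0],[0,0,0],[0,0,0]],"claw":[62,62,62,70,85]}' 60
python3 - <<'E'
from bench import *
from h import *
delta(516.5,221.5,150,13.8)
import cv2,pickle
for n in ("wrist","scene"):
    s=snapshot(n); cv2.imwrite(f"pics/{n}7.png",s["frame"][:,:,::-1]);pickle.dump(s,open(n+"7.pkl","wb"))
a=cv2.imread("pics/scene7.png")
cv2.imwrite("pics/scene7c.png",cv2.resize(a[195:305,175:320],None,fx=5,fy=5,interpolation=cv2.INTER_CUBIC))
E
```

```text
time: 9.4
tool_pos: [554.5, -78.1, 36.6]
tcp_rot: [-180.0, -0.1, 0.5]
ft_force: [-0.6, -0.1, -0.6]
finger_gap: 62.3
time: 9.9
tool_pos: [555.5, -78.4, 155.4]
tcp_rot: [180.0, -0.4, 0.5]
ft_force: [-0.5, 0.1, -0.4]
finger_gap: 82.2
rot [ 0.0015 -0.0063 -0.2325] trans after rot [  33.7 -300.6    5.4] trans in present axes [ -36.5 -300.3    5. ]
```

View pics/scene7c.png

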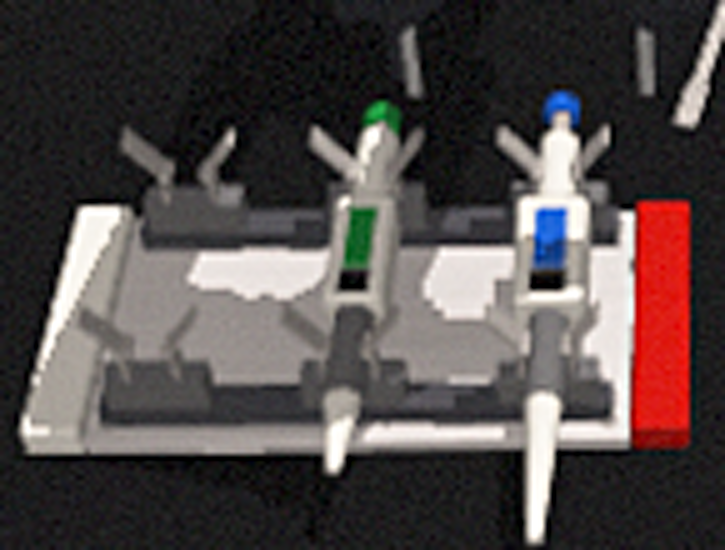

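View pics/wrist7.png

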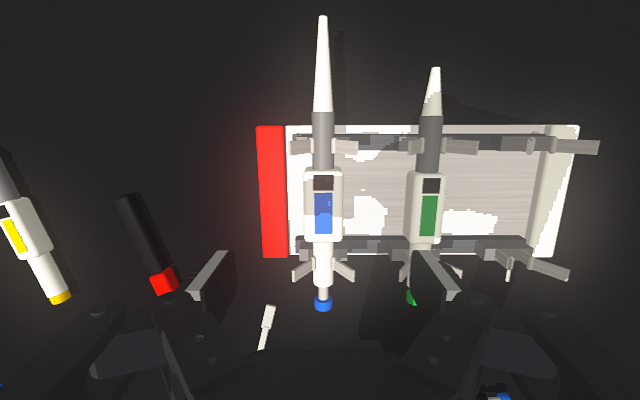

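```bash
python3 -m creep '{"translation":[[0,0,0],[0,-10,0],[4,-42,0],[5,-45,0],[5,-45,0],[5,-45,0],[5,-45,0],[5,-40,0],[4.7,-28.6,0],[0,0,5]],"rotation":[[0.001,-0.006,-0.116],[0,0,-0.1165],[0,0,0],[0,0,0],[0,0,0],[0,0,0],[0,0,0],[0,0,0],[0,0,0],[0,0,0]],"claw":[85,85,85,85,85,85,85,85,85,85]}' 60
python3 -m creep '{"translation":[[0,0,10],[0,0,0]],"rotation":[[0,0,0],[0,0,0]],"claw":[85,85]}' 60
python3 - <<'E'
from bench import *
from h import *
import cv2,pickle
for n in ("wrist",):
    s=snapshot(n); cv2.imwrite(f"pics/{n}8.png",s["frame"][:,:,::-1]);pickle.dump(s,open(n+"8.pkl","wb"))
delta(516.5,221.7,3,13.9)
E
```

```text
time: 11.0
tool_pos: [515.7, 225.5, 147.1]
tcp_rot: [-179.9, 0.1, 14.0]
ft_force: [0.1, -0.6, -0.7]
finger_gap: 85.3
time: 11.2
tool_pos: [515.1, 220.7, 134.5]
tcp_rot: [-180.0, 0.4, 13.8]
ft_force: [0.1, 0.1, -0.6]
finger_gap: 85.1
rot [-0.0008  0.0061 -0.0029] trans after rot [  1.2  -0.9 132.3] trans in present axes [  2.   -0.8 132.3]
```

View pics/wrist8.png

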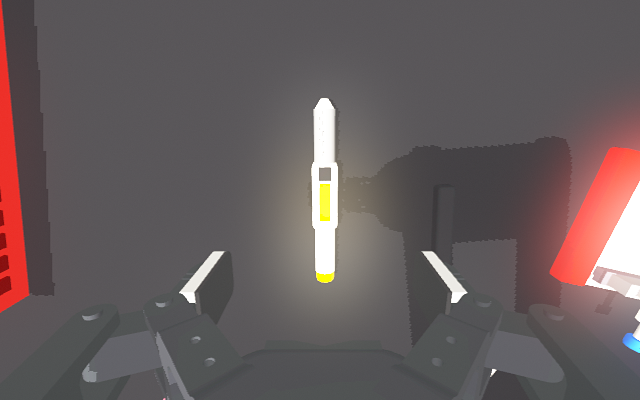

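```bash
python3 - <<'E'
import pickle
from h import *
s=pickle.load(open("wrist8.pkl","rb")); C=(s["intrinsics"],s["extrinsics"])
o=[(C,(82,0,11),(324,98)),(C,(-84,0,11),(325,283)),(C,(30,11,22),(312,165)),(C,(30,-11,22),(337,165)),(C,(-30,-11,22),(337,226)),(C,(-30,11,22),(312,226))]
x,r=fit(o,[516,221,.2]); print(x[:2],np.degrees(x[2]),r.round(1).tolist())
E
python3 -m creep '{"translation":[[0.8,-0.5,40],[0.8,0,40],[0,0,30],[0,0,14],[0,0,0],[0,0,0]],"rotation":[[0,0.004,-0.002],[0,0,0],[0,0,0],[0,0,0],[0,0,0],[0,0,0]],"claw":[85,85,85,85,85,85]}' 60
python3 - <<'E'
from h import *
delta(516.5,221.7,3,13.9)
E
```

```text
[517.10224889 219.9028001 ] 14.038464610370447 [[0.1, 0.0], [-0.2, -4.7], [-0.8, -1.9], [0.6, -2.1], [0.0, 4.2], [0.3, 4.4]]
time: 11.85
tool_pos: [518.9, 222.8, 14.5]
tcp_rot: [-179.9, -0.1, 13.9]
ft_force: [0.6, -0.5, 0.9]
finger_gap: 85.1
rot [-0.0014 -0.0026 -0.0006] trans after rot [-2.6  0.5 11.5] trans in present axes [-2.6  0.5 11.5]
```

```bash
python3 -m creep '{"translation":[[-2,1,6],[0,0,6],[0,0,0],[0,0,0],[0,0,0],[0,0,0],[0,0,0],[0,0,0],[0,0,0]],"rotation":[[0,0,0],[0,0,0],[0,0,0],[0,0,0],[0,0,0],[0,0,0],[0,0,0],[0,0,0],[0,0,0]],"claw":[85,85,60,40,20,10,10,10,10]}' 80
```

```text
time: 12.75
tool_pos: [516.7, 221.8, 1.7]
tcp_rot: [-179.9, -0.1, 13.9]
ft_force: [0.1, 0.8, 4.3]
finger_gap: 20.3
```

```bash
python3 -m creep '{"translation":[[0,0,-20],[0,0,-45],[0,0,-45],[0,0,-38],[0,0,0],[0,0,0]],"rotation":[[0,0,0],[0,0,0],[0,0,0.08],[0,0,0.08],[0,0,0.074],[0,0,0]],"claw":[10,10,10,10,10,10]}' 80
python3 - <<'E'
from h import *
delta(554.5,-247.5,150,0.5)
from bench import *
import cv2,pickle
s=snapshot("wrist"); cv2.imwrite("pics/w9.png",s["frame"][:,:,::-1]);pickle.dump(s,open("w9.pkl","wb"))
E
```

```text
time: 13.35
tool_pos: [516.8, 221.5, 150.5]
tcp_rot: [-179.9, -0.2, 0.4]
ft_force: [-0.1, -0.1, -1.4]
finger_gap: 20.5
rot [-0.0023 -0.0033 -0.0012] trans after rot [ 33.6 469.4   0.5] trans in present axes [ 3.420e+01  4.693e+02 -4.000e-01]
```

View pics/w9.png

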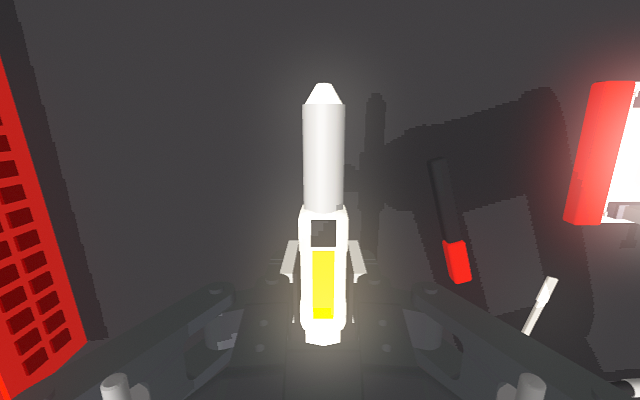

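```bash
python3 -m creep '{"translation":[[3.5,46.9,0],[3.5,46.9,0],[3.5,46.9,0],[3.5,46.9,0],[3.5,46.9,0],[3.5,46.9,0],[3.5,46.9,0],[3.5,46.9,0],[3.5,46.9,0],[3.5,46.9,0]],"rotation":[[0,0,0],[0,0,0],[0,0,0],[0,0,0],[0,0,0],[0,0,0],[0,0,0],[0,0,0],[0,0,0],[0,0,0]],"claw":[10,10,10,10,10,10,10,10,10,10]}' 80
python3 -m creep '{"translation":[[0,0,10],[0,0,20],[0,0,10],[0,0,0],[0,0,0],[0,0,0]],"rotation":[[0,0,0],[0,0,0],[0,0,0],[0,0,0],[0,0,0],[0,0,0]],"claw":[10,10,10,10,10,10]}'
python3 - <<'E'
from h import *
delta(554.5,-247.8,95,0.5)
from bench import *
import cv2,pickle
for n in ("wrist","scene"):
    s=snapshot(n); cv2.imwrite(f"pics/{n}10.png",s["frame"][:,:,::-1]);pickle.dump(s,open(n+"10.pkl","wb"))
a=cv2.imread("pics/scene10.png")
cv2.imwrite("pics/scene10c.png",cv2.resize(a[195:305,175:320],None,fx=5,fy=5,interpolation=cv2.INTER_CUBIC))
E
```

```text
time: 14.4
tool_pos: [553.7, -248.6, 145.9]
tcp_rot: [-179.8, 0.1, 0.6]
ft_force: [0.8, 0.4, -1.3]
finger_gap: 20.0
time: 15.0
tool_pos: [555.8, -247.0, 109.3]
tcp_rot: [-179.9, -0.1, 0.6]
ft_force: [0.3, 0.5, -0.4]
finger_gap: 20.4
rot [-0.0011 -0.0018  0.0012] trans after rot [-1.3  0.8 14.3] trans in present axes [-1.3  0.8 14.3]
```

View pics/wrist10.png

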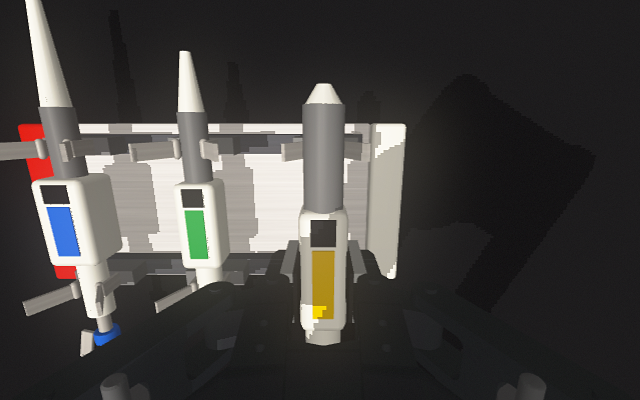

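View pics/scene10c.png

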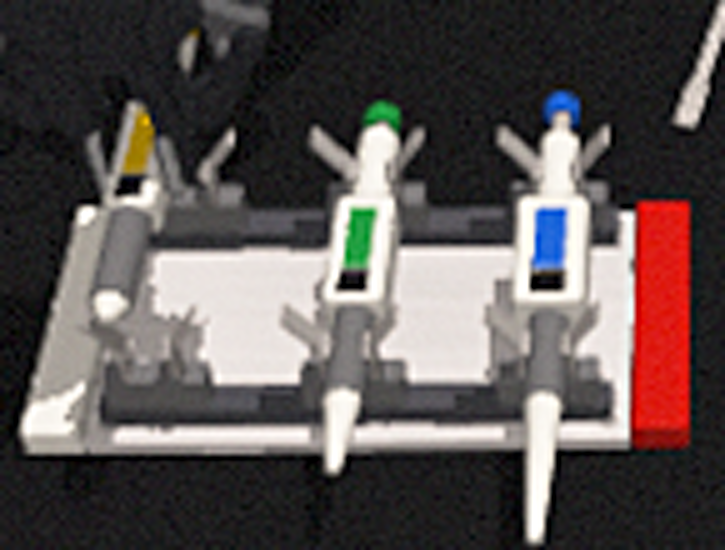

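```bash
python3 -m creep '{"translation":[[-0.8,0.8,10],[0,0,15],[0,0,12],[0,0,6],[0,0,0],[0,0,0]],"rotation":[[0,0,0],[0,0,0],[0,0,0],[0,0,0],[0,0,0],[0,0,0]],"claw":[10,10,10,10,10,10]}' 100
python3 -m creep '{"translation":[[0,0,5],[0,0,4],[0,0,0]],"rotation":[[0,0,0],[0,0,0],[0,0,0]],"claw":[10,10,10]}' 100
```

```text
time: 15.7
tool_pos: [554.3, -248.0, 65.2]
tcp_rot: [-179.9, -0.0, 0.5]
ft_force: [1.2, -1.0, 0.5]
finger_gap: 20.2
time: 16.0
tool_pos: [554.5, -248.2, 56.3]
tcp_rot: [-179.9, -0.1, 0.5]
ft_force: [-0.5, -2.3, 0.6]
finger_gap: 19.5
```

```bash
python3 -m creep '{"translation":[[0,0,3],[0,0,3],[0,0,0]],"rotation":[[0,0,0],[0,0,0],[0,0,0]],"claw":[10,10,10]}' 100
python3 -m creep '{"translation":[[0,0,3],[0,0,3],[0,0,0]],"rotation":[[0,0,0],[0,0,0],[0,0,0]],"claw":[10,10,10]}' 100
python3 -m creep '{"translation":[[0,0,2],[0,0,1.5],[0,0,0]],"rotation":[[0,0,0],[0,0,0],[0,0,0]],"claw":[10,10,10]}' 100
```

```text
time: 16.3
tool_pos: [554.1, -247.7, 49.8]
tcp_rot: [-179.9, -0.0, 0.5]
ft_force: [-0.2, -0.8, -1.2]
finger_gap: 19.7
time: 16.6
tool_pos: [553.7, -247.6, 43.3]
tcp_rot: [-179.9, 0.0, 0.5]
ft_force: [0.4, -1.0, -3.7]
finger_gap: 19.7
time: 16.9
tool_pos: [554.9, -248.2, 41.4]
tcp_rot: [-179.9, -0.1, 0.5]
ft_force: [-0.2, 0.8, 1.1]
finger_gap: 20.0
```

```bash
python3 -m creep '{"translation":[[0,0,1],[0,0,1],[0,0,0]],"rotation":[[0,0,0],[0,0,0],[0,0,0]],"claw":[10,10,10]}' 100
python3 -m creep '{"translation":[[0,0,1],[0,0,0.5],[0,0,0]],"rotation":[[0,0,0],[0,0,0],[0,0,0]],"claw":[10,10,10]}' 100
```

```text
time: 17.2
tool_pos: [555.2, -248.4, 40.9]
tcp_rot: [-180.0, -0.1, 0.5]
ft_force: [-2.9, 2.0, 10.9]
finger_gap: 20.0
time: 17.5
tool_pos: [555.6, -248.7, 40.8]
tcp_rot: [180.0, -0.2, 0.5]
ft_force: [-7.7, 3.1, 20.8]
finger_gap: 19.7
```

Hard stop at TCP z = 40.8 (40.7 expected) with +21 N, so it is home. I'll release, retreat and check.

```bash
python3 -m creep '{"translation":[[0,0,-2.5],[0,0,0],[0,0,0],[0,0,0],[0,0,0]],"rotation":[[0,0,0],[0,0,0],[0,0,0],[0,0,0],[0,0,0]],"claw":[10,30,45,55,55]}' 60
python3 -m creep '{"translation":[[0,0,-10],[0,0,-20],[0,0,-35],[0,0,-35],[-20,0,-30],[-30,0,-20],[-40,10,-20],[-40,10,0],[0,0,0],[0,0,0]],"rotation":[[0,0,0],[0,0,0],[0,0,0],[0,0,0],[0,0,0],[0,0,0],[0,0,0],[0,0,0],[0,0,0],[0,0,0]],"claw":[55,55,55,55,55,55,55,55,55,55]}' 60
python3 - <<'E'
from bench import *
import cv2,pickle
for n in ("wrist","scene","top"):
    s=snapshot(n); cv2.imwrite(f"pics/{n}11.png",s["frame"][:,:,::-1]);pickle.dump(s,open(n+"11.pkl","wb"))
a=cv2.imread("pics/scene11.png")
cv2.imwrite("pics/scene11c.png",cv2.resize(a[195:305,175:320],None,fx=5,fy=5,interpolation=cv2.INTER_CUBIC))
E
```

```text
time: 18.0
tool_pos: [554.2, -247.8, 39.5]
tcp_rot: [-179.9, -0.0, 0.5]
ft_force: [0.5, -0.3, 0.5]
finger_gap: 54.9
time: 19.0
tool_pos: [424.2, -269.8, 210.8]
tcp_rot: [-180.0, -0.1, 0.4]
ft_force: [0.7, -0.2, -0.1]
finger_gap: 55.1
```

View pics/scene11c.png

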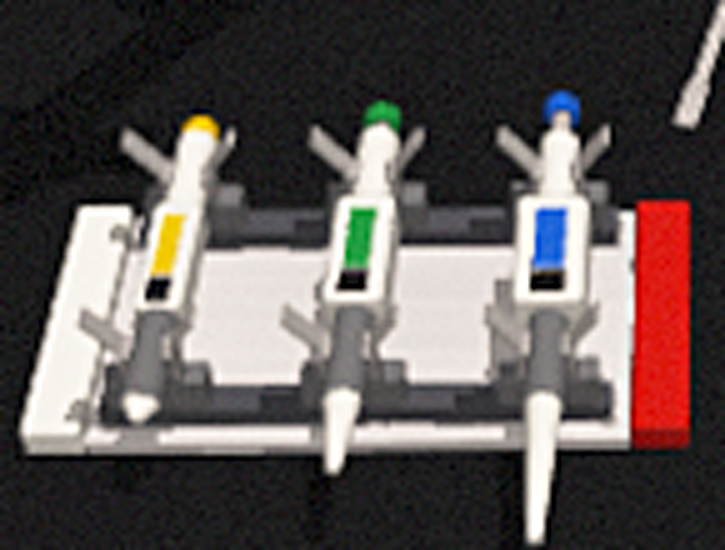

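View pics/wrist11.png

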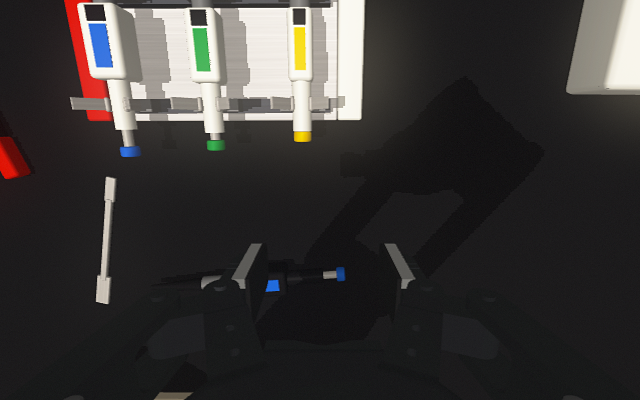

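Run:
```python
from h import *
S=lambda u:crop(u,5,(175,195))
rc=np.array([553.9,-162.3]);a=np.radians(.5);R=np.array([[np.cos(a),-np.sin(a)],[np.sin(a),np.cos(a)]])
D={"large":[((140,0,50),(536,544)),((74,0,50),(543,394)),((-100,0,50),(562,91))],
"medium":[((74,0,50),(342,393)),((-74,0,50),(379,128))],
"small":[((82,0,50),(139,421)),((-84,0,50),(202,116))]}
for n,o in D.items():
    x,r=fit([("scene",l,S(u)) for l,u in o],[553,-162,0.]); print(n,x[:2].round(1),np.degrees(x[2]).round(2),"rest frame",((x[:2]-rc)@R).round(1),r.round(1).tolist())
```

```text
large [553.2 -77.2] 0.62 rest frame [ 0.  85.1] [[-0.1, -1.9], [0.1, 0.9], [-0.0, 1.6]]
medium [ 548.3 -163. ] 0.5 rest frame [-5.6 -0.6] [[-0.0, -0.6], [0.0, 0.8]]
small [ 552.8 -247. ] 0.75 rest frame [ -1.9 -84.6] [[-0.0, -1.2], [0.0, 1.5]]
```

View pics/top11.png

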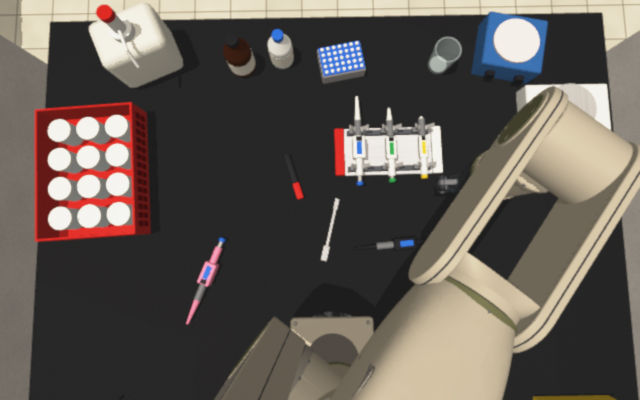

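The three pipettes measure at their places in the rest frame, and the robot is clear of everything. Handing in.

```bash
python3 -c "
from bench import *
print(sense()['time'],hand_in())"
```

```text
the job is handed in; nothing more can be done
19.15 None
```

I clipped the large (blue) pipette into the +y place next to the red end, and the small (yellow) one into the -y place next to the white end. I handed the job in at about 19 s of the 61 s allowed, with the gripper open and clear of everything. No verdict was reported.

**Seating:** Both loose pipettes snapped in and then met the hard saddles at the expected height, within 0.1 mm by tool height. The large one was pressed with about 18 N and the small one with about 21 N.

**Last camera check, in the rest frame:**

| Pipette | x (mm) | y (mm) | Angle to rest x |
|---|---|---|---|
| Large | 0.0 | 85.1 | under 0.3° |
| Medium | -5.6 | -0.6 | about 0° |
| Small | -1.9 | -84.6 | under 0.3° |

- **Medium x:** the -5.6 mm is a rough reading, because its neck ends are partly hidden. Its green button is within a pixel of where it was at the start in the scene view, so it was not disturbed.
- **Residuals:** the fits left errors of up to 2 pixels, but all values are inside the tolerances.
- **Height after release:** I did not measure this separately for each pipette; it rests on the pressing heights and the final pictures.

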